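Hang the drip-cup bracket on its keyhole stud and seat the beaker

TASK

Hang the steel drip-cup bracket on the stand: pass the wide round part of its keyhole over the headed stud, lower it between the two guide pins until the stud sits at the top of the narrow slot, and let go so that it hangs by itself. Then set the white beaker upright in the bracket's round cup, fully down on its floor. Leave the other things on the table and the machine where they are.

Things in the scene. Friction and masses are not known exactly. Their poses are not given: they have to be found in the camera images.
- stand: Fixed hanger stand on the machine top. Foot plate 105 (x) x 110 (y) x 12 mm, on it an upright aluminium board 104 mm wide, 10 mm thick, with its top edge 195 mm above the surface. Origin: on the surface (z = 0), straight below the middle of the board's front face. z up; -x points out of the front face, on the side of the stud; +x goes into the board.
- stud_neck (a point): Middle of the neck of the one headed steel stud that sticks out level from the board's front face, along the stand's -x. Neck 10 mm diameter, 12 mm long from board to head (this point is 6 mm before the face, 20 mm below the board's top edge, 175 mm above the surface); head 22 mm diameter, 6 mm thick, so it ends 18 mm before the face. Axes as the stand's.
- guide_pins (a point): Point on the board's front face midway between two plain level guide pins (10 mm diameter, sticking out 16 mm along the stand's -x), 100 mm above the surface, 45 mm left and right of this point. The hanging bracket's 72 mm wide plate lies between them with 4 mm room each side, so it cannot swing; before it is lowered they are below its foot.
- bracket: Loose steel bracket, about 0.25 kg: an upright plate 72 mm wide (y), 8 mm thick (x), 145 mm high (z), with a keyhole through it, and at the foot of its front (-x) side an open round cup. It starts standing upright on the table on its flat foot. Origin: middle of the plate's thickness and width, at its lower edge. z up, -x towards the cup, overall 104 mm from plate back to cup front.
- keyhole_entry (a point): Centre of the wide part of the keyhole, 62 mm above the bracket's origin: an opening 30 mm across, through the plate along x. The 22 mm stud head passes here. A slot 14 mm wide leads straight up from it, ending 92 mm above the origin.
- keyhole_seat (a point): Where the stud's neck centre lies when the bracket hangs: in the slot, 5 mm below its closed upper end, 87 mm above the bracket's origin (25 mm above keyhole_entry), mid-thickness of the plate. Once the head has passed the wide part, the bracket goes down 25 mm to lock; neck length 12 mm, plate 8 mm, so 4 mm play along the stud. Hung, the bracket may lean forward 2 or 3 degrees and its underside is 88 mm above the surface.
- bracket_grip (a point): Good place to grip the plate, from above across its 8 mm thickness (fingers on its front and back face): 128 mm above the origin, 17 mm below the plate's top edge. When the bracket hangs, the plate stands out 38 mm above the board's top edge, so fingers reaching no more than 36 mm down the plate stay clear of the board.
- cup_floor (a point): Centre of the floor inside the bracket's round cup: 66 mm in front (-x) of the plate's mid-plane, 4 mm above the bracket's underside. The cup is 61 mm wide inside, its rim 14 mm above this floor, walls 3.5 mm.
- beaker: Loose white open beaker, round, 58 mm across at the rim, tapering to 47 mm at the foot, 61 mm high, thin wall (about 35 g). Starts upright. Origin: centre of its underside; z up.
- bottle_lying: Bystander: gold oval bottle lying flat on the machine top in front of the stand, 97 x 89 x 26 mm. Origin: centre of its underside.
- tape_roll: Bystander: roll of tape lying on the side table, 103 mm across, 48 mm high. Origin: centre of its underside.
- nozzle_spare: Bystander: spare filling nozzle standing on its flange on the side table, 32 mm across, 67 mm high. Origin: centre of its underside.
- bottle_a: Bystander: gold oval bottle standing on the machine top, left of the filling head, 26 x 52 x 97 mm. Origin: centre of its underside.
- bottle_b: Bystander: gold oval bottle standing on the side table near the scale, 26 x 52 x 97 mm. Origin: centre of its underside.
- ferrule: Bystander: flanged pipe ferrule on the machine top, left of the filling head, 50 mm across, 30 mm high. Origin: centre of its underside.
Things that resemble listed ones, but are neither listed nor needed, are in the scene too. There is more than one size of the beaker; the one meant has the size given above.

How it is judged (in metres and radians):
On the way, in this order (a step that is already met when the one before it is completed fails the run):
1. the bracket hangs on the stud: the neck at the top of its keyhole slot, not held by the gripper (distance between stud_neck and keyhole_seat below 0.01 m and angle between bracket's own z axis and vertical below 0.15 rad and contact force between the fingers and bracket below 0.1 N), for 0.2 s.
2. the beaker stands down in the bracket's cup (horizontal distance between beaker and cup_floor below 0.01 m and distance between beaker and cup_floor below 0.011 m and angle between beaker's own z axis and vertical below 0.15 rad), for 0.2 s.
At the end, for the whole second after the job is handed in: The bracket hangs upright (within 0.15 rad) with the stud's neck within 10 mm of the seat at the top of its slot, and the beaker stands upright (within 0.15 rad) within 10 mm of the centre of the cup's floor; both released and at rest (all of step 2 and distance between stud_neck and keyhole_seat below 0.01 m and angle between bracket's own z axis and vertical below 0.15 rad and linear speed of each of bracket, beaker below 0.02 m/s); the robot touches nothing.
It fails at once if another thing on the table or machine is shifted by more than 40 mm (distance of any of bottle_lying, ferrule, bottle_a, nozzle_spare, tape_roll, bottle_b from where it was at the start of the episode above 0.04 m).
It also fails if it takes over 72 s, if anything falls off the work surface, if the arm or the gripper's body presses on something with over 40 N, if the wrist force passes 120 N, or if a joint passes its speed limit or range.

ROBOT

A 7-joint arm with a two-finger parallel gripper is mounted at the origin on a cart in front of the work surface, level with it; the furniture and walls round the work are solid. World frame = base frame: x ahead of the robot, y to its left, z up, the work surface at z = 0. Lengths are in m, angles in degrees, forces in N, time in s.
With the tool pointing down it reaches from about 0.425 to 1.025 m from the base axis. Payload 3.6 kg.
Tool frame: the origin (TCP) lies midway between the tips of the shut fingers; the grasp point (between the pads) lies 19 mm behind it; z points along the fingers, y is the line along which they close (so a half turn about z gives the same grasp; the last joint's range is limited). The gripper opens to 85 mm and grips with 20 to 120 N. Pads are 22 mm wide; open, the fingers measure 114 mm over their backs; the gripper's body (76 mm by 85 mm) begins 54 mm behind the grasp point. The pads swing forward as they close: fully open they stand 13 mm farther back than shut.
Start: joints at [-81.675, 33.873, 2.773, 92.16, -1.908, 54.013, -1.931], TCP at [0.171, 0.704, 0.231] pointing down, gripper open.
Joint ranges: [-153.93, 153.93], [-27.13, 128.08], [-72.61, 78.16], [10.71, 143.7], [-87.88, 267.88], [4.46, 118.87], [-176.78, 176.78]. Speed limits (degrees/s): [147.25, 147.25, 180, 180, 180, 180, 180].

INTERFACE

Orientations are given as [roll, pitch, yaw] about the fixed x, y, z axes, in that order (R = Rz(yaw) Ry(pitch) Rx(roll)).
In Python, from cell import env, eyes, job_done gives the robot as it stands.
- The arm moves only by the tool step_arm, never from a script. Its argument "deltas" is a list of rows, each an object with "dp": the shift along the tool's x, y, z in m, a list of three; "roll": the turn about the tool's z in rad; "fingers": the opening, from 0 (shut) to 1 (fully open). A call has 1 to 8 rows; each row is the pose to reach, as a shift and turn from the pose commanded when the call began, along the tool's axes at that moment; what a row does not reach only later rows make up. A row lasts 1/12 s, in which the tool goes at most 41.7 mm and 7.16 degrees, less where a joint would pass 70% of its speed; a pose out of reach is approached as far as the arm can. A call with a gripper value outside its range is refused whole. The fingers move at their own pace and stop on an object; the grip force is fixed at half the most. Time passes only in rows, so rows that repeat a pose let the fingers close. It gives the time, the measured TCP pose, the force, the opening and the grip force at its end, in the units of the state.
- env.sense(): the state, without advancing time (a new reading comes with each control period).
- eyes.grab_frame(name): name is "scene" or "top" or "wrist"; returns a dict with "color" (480x640x3 uint8, red, green, blue), "camera_matrix" (3x3 intrinsics, pixels), "k1" (the pictures are not rectified: a ray, as slopes to the right and down, at radius r is drawn at 1 + k1 r^2 times it, then the intrinsics apply), "R" (3x3) and "t" (3): a world point X has camera coordinates R X + t. Camera axes: x right, y down, z forward; pixel columns grow to the right and rows downward; lengths in m; the calibration is good to about 2 mm. A picture is of the moment at which its call begins. There is no depth.
- job_done(): hands the job in; it is judged then, once.
The state is a dict: "time_s": time; "joint_positions": joint angles; "qd": joint speeds; "joint_efforts": joint torques, N m; "tool_pos": TCP position; "tool_rot": TCP orientation; "wrist_force": force on the tool from outside, world axes, zero at the start; "wrist_torque": the same for the moment, N m; "opening": finger opening in m; "grasp_force": force on a finger pad.
Only numpy, scipy, OpenCV 4.12 (cv2) and the standard library are available. Lean on these libraries where they do the work, as an engineer would, in place of code of your own. Each camera call takes 0.05 s, during which the arm holds its last target. There are 200 camera calls.

## Working session

There is one attempt and no reset: what is moved stays moved. The work goes in short steps, Python scripts to look and compute and a tool call to move; the robot and the scene stay as the last step left them, time stands still between calls to the robot, and variables do not carry over. Pictures are saved under pics/ and viewed, at most 10 in all, crops included, and the job is handed in when it is done.

Besides the shell and the picture viewer there is one more tool, called after "Request:" as name(argument=value, ...) on one line, values as JSON. step_arm: Moves the arm, as the interface text tells. Its arguments: {"type":"object","properties":{"deltas":{"type":"array"}},"required":["deltas"]}

```bash
mkdir -p pics; cat > h.py <<'E'
import numpy as np, cv2
from cell import env, eyes, job_done
def grab(n,f=None):
    d=eyes.grab_frame(n)
    if f: cv2.imwrite('pics/'+f, d['color'][:,:,::-1])
    return d
def ray(d,u,v):
    K=np.array(d['camera_matrix']);R=np.array(d['R']);t=np.array(d['t'])
    x=(u-K[0,2])/K[0,0];y=(v-K[1,2])/K[1,1];rd=np.hypot(x,y);r=rd
    for _ in range(30): r=rd/(1+d['k1']*r*r)
    s=r/rd if rd>0 else 1
    return -R.T@t, R.T@np.array([x*s,y*s,1])
def onz(d,u,v,z):
    o,w=ray(d,u,v); return o+w*(z-o[2])/w[2]
def two(d1,p1,d2,p2):
    o1,w1=ray(d1,*p1);o2,w2=ray(d2,*p2)
    a=np.linalg.lstsq(np.c_[w1,-w2],o2-o1,rcond=None)[0]
    A=o1+a[0]*w1;B=o2+a[1]*w2
    return (A+B)/2, np.linalg.norm(A-B)
def proj(d,X):
    c=np.array(d['R'])@np.array(X)+np.array(d['t']);x,y=c[0]/c[2],c[1]/c[2]
    s=1+d['k1']*(x*x+y*y);K=np.array(d['camera_matrix'])
    return K[0,0]*x*s+K[0,2],K[1,1]*y*s+K[1,2]
E
python3 - <<'E'
from h import *
import pickle
D={n:grab(n) for n in("scene","top")}
pickle.dump(D,open('D.pkl','wb'))
for n in D:
    cv2.imwrite(f'pics/{n}0.png',D[n]['color'][:,:,::-1]); print(n,-np.array(D[n]['R']).T@D[n]['t'],np.array(D[n]['R'])[2])
s=env.sense();print(s['time_s'],s['tool_pos'],s['tool_rot'],s['opening'])
E
```

```text
scene [0.06455535 0.45581439 1.10130063] [ 0.31971625 -0.53108967 -0.78468164]
top [ 0.3688416  -0.22830367  1.55169059] [ 0.06948264  0.022463   -0.99733022]
0.1 [0.17128826 0.70371295 0.23025745] [-1.79884904e+02  5.37042062e-03  1.66324597e+02] 0.08575870371615392
```

View pics/scene0.png

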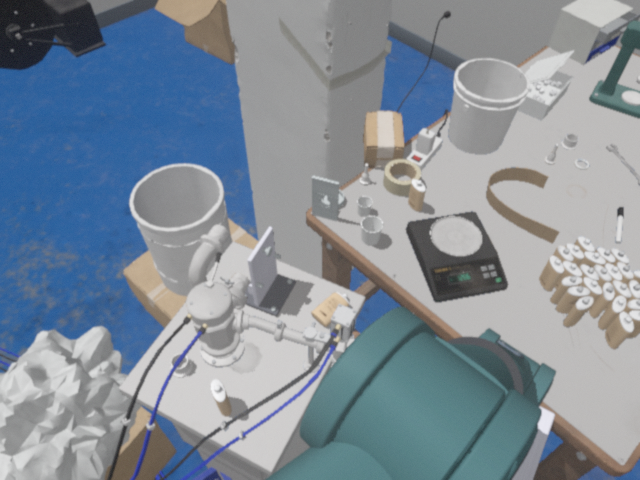

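View pics/top0.png

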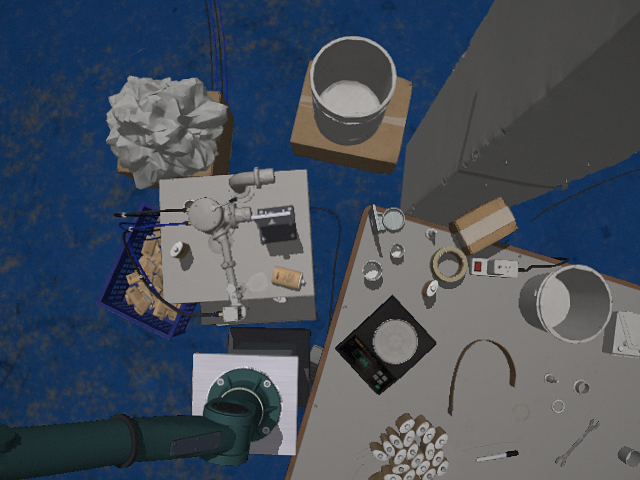

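```bash
python3 - <<'E'
from h import *
import pickle
D=pickle.load(open('D.pkl','rb'))
s=D['scene']['color'];t=D['top']['color']
f=lambda im,x,y,w,h:cv2.resize(im[y:y+h,x:x+w],(400,300),interpolation=cv2.INTER_CUBIC)
m=np.vstack([np.hstack([f(s,300,165,120,90),f(s,220,220,120,90)]),np.hstack([f(t,350,195,120,90),f(t,220,190,120,90)])])
cv2.imwrite('pics/m1.png',m[:,:,::-1])
d=D['top']
for n,u,v,z in [('brk',376,225,.145),('cup',393,219,.02),('bk1',397,252,.06),('bk2',373,270,.06),('board',272,212,.195),('base',240,400,0)]: print(n,onz(d,u,v,z))
E
```

```text
brk [ 0.53111871 -0.37091303  0.145     ]
cup [ 0.56471367 -0.43417778  0.02      ]
bk1 [ 0.4638474  -0.44152645  0.06      ]
bk2 [ 0.4103601  -0.37282233  0.06      ]
board [ 0.55407439 -0.09025604  0.195     ]
base [0.0118847  0.01112784 0.        ]
```

View pics/m1.png

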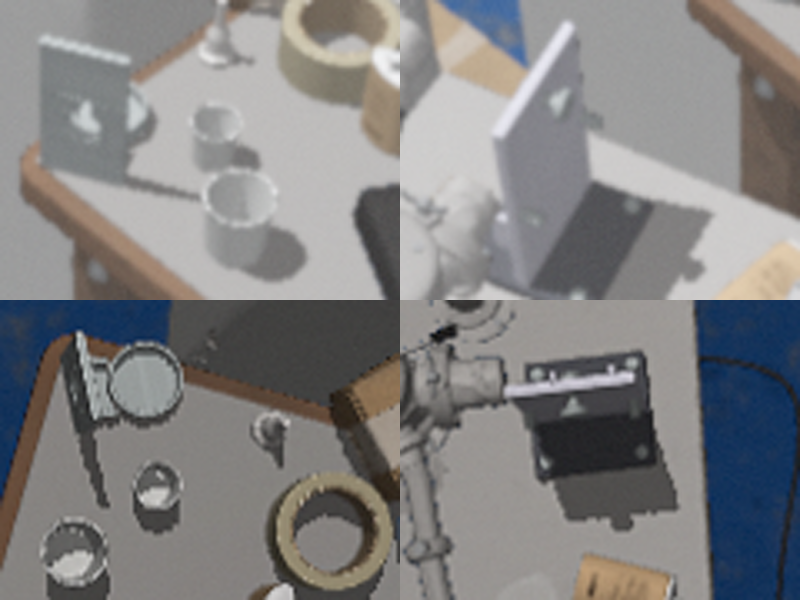

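```bash
python3 - <<'E'
from h import *
import pickle
D=pickle.load(open('D.pkl','rb'));s,t=D['scene'],D['top']
T=lambda x,y:(220+(x-400)/3.3333,190+(y-300)/3.3333)
S=lambda x,y:(220+(x-400)/3.3333,220+y/3.3333)
B=lambda x,y:(350+x/3.3333,195+(y-300)/3.3333)
P=lambda x,y:(300+x/3.3333,165+y/3.3333)
p=print
p('stud',two(s,S(562,98),t,T(572,405)))
l=onz(t,*T(505,392),.195);r=onz(t,*T(635,378),.195);p('board',l,r,np.linalg.norm(l-r),np.degrees(np.arctan2(*(l-r)[[1,0]]))-90)
p('board tri',two(s,S(498,132),t,T(505,392)),two(s,S(572,26),t,T(635,378)))
p('brk corners',two(s,P(42,37),t,B(78,335)),two(s,P(130,60),t,B(112,420)))
p('cup',onz(t,*B(146,380),.018))
for n,a,b,c,q in [('small',135,181,485,(215,122)),('large',41,108,550,(239,196))]:
    z=.06
    p(n,np.linalg.norm(onz(t,*B(a,c),z)-onz(t,*B(b,c),z)),two(s,P(*q),t,B((a+b)/2,c)))
p('elbow',two(s,(212,232),t,(250,178)),'tower',two(s,(207,298),t,(207,212)))
E
```

```text
stud (array([ 0.52902008, -0.08936553,  0.1830368 ]), np.float64(0.0025043587217990298))
board [ 0.53807134 -0.0361166   0.195     ] [ 0.55129953 -0.13946801  0.195     ] 0.10419452467199686 7.293765895148908
board tri (array([ 0.5379242 , -0.03649624,  0.19934142]), np.float64(0.0009041204267282925)) (array([ 0.55248052, -0.13884369,  0.19134087]), np.float64(0.001560739944839008))
brk corners (array([ 0.58480414, -0.36224684,  0.14979703]), np.float64(0.0016937299058713284)) (array([ 0.51978093, -0.39146358,  0.13441162]), np.float64(0.007925647318356713))
cup [ 0.56502542 -0.43684676  0.018     ]
small 0.040101604531763056 (array([ 0.47025673, -0.44432485,  0.04498774]), np.float64(0.002281888641845959))
large 0.05803075934919744 (array([ 0.4107409 , -0.37046325,  0.06276228]), np.float64(0.001092335677049121))
elbow (array([ 0.63518542, -0.03501591,  0.23093556]), np.float64(0.00503131582546655)) tower (array([0.5521362 , 0.08460057, 0.19821832]), np.float64(0.003795021242385316))
```

Request:
step_arm(deltas=[{"dp": [-0.03, -0.015, -0.03], "roll": 0, "fingers": 1}, {"dp": [-0.06, -0.03, -0.055], "roll": 0, "fingers": 1}, {"dp": [-0.09, -0.046, -0.075], "roll": 0, "fingers": 1}, {"dp": [-0.122, -0.063, -0.095], "roll": 0, "fingers": 1}, {"dp": [-0.154, -0.08, -0.115], "roll": 0, "fingers": 1}, {"dp": [-0.187, -0.096, -0.13], "roll": 0, "fingers": 1}, {"dp": [-0.222, -0.113, -0.14], "roll": 0, "fingers": 1}, {"dp": [-0.258, -0.13, -0.15], "roll": 0, "fingers": 1}])

```text
time_s: 0.77
tool_pos: [0.3922, 0.5158, 0.3821]
tool_rot: [180.0, -0.0, 166.4]
wrist_force: [0.6, 0.2, -0.2]
opening: 0.0855
grasp_force: 0.0
```

Request:
step_arm(deltas=[{"dp": [-0.029, -0.0285, -0.006], "roll": -0.08, "fingers": 1}, {"dp": [-0.058, -0.057, -0.012], "roll": -0.16, "fingers": 1}, {"dp": [-0.087, -0.0855, -0.018], "roll": -0.24, "fingers": 1}, {"dp": [-0.116, -0.114, -0.024], "roll": -0.32, "fingers": 1}, {"dp": [-0.145, -0.1425, -0.03], "roll": -0.4, "fingers": 1}, {"dp": [-0.174, -0.171, -0.036], "roll": -0.48, "fingers": 1}, {"dp": [-0.203, -0.2, -0.04], "roll": -0.56, "fingers": 1}, {"dp": [-0.232, -0.228, -0.045], "roll": -0.66, "fingers": 1}])

```text
time_s: 1.43
tool_pos: [0.5632, 0.2385, 0.4261]
tool_rot: [-180.0, -0.1, -155.6]
wrist_force: [1.9, -0.2, -0.0]
opening: 0.0854
grasp_force: 0.0
```

Request:
step_arm(deltas=[{"dp": [0.012, -0.038, 0], "roll": 0, "fingers": 1}, {"dp": [0.024, -0.076, 0], "roll": 0, "fingers": 1}, {"dp": [0.036, -0.114, 0], "roll": 0, "fingers": 1}, {"dp": [0.048, -0.152, 0], "roll": 0, "fingers": 1}, {"dp": [0.06, -0.19, 0], "roll": 0, "fingers": 1}, {"dp": [0.072, -0.228, 0], "roll": 0, "fingers": 1}, {"dp": [0.085, -0.266, 0], "roll": 0, "fingers": 1}, {"dp": [0.098, -0.305, 0], "roll": 0, "fingers": 1}])

```text
time_s: 2.1
tool_pos: [0.5976, -0.0793, 0.4259]
tool_rot: [180.0, -0.0, -155.8]
wrist_force: [0.7, -0.0, -0.2]
opening: 0.0853
grasp_force: 0.0
```

Request:
step_arm(deltas=[{"dp": [0.021, -0.031, 0.016], "roll": 0, "fingers": 1}, {"dp": [0.042, -0.062, 0.032], "roll": 0, "fingers": 1}, {"dp": [0.063, -0.093, 0.048], "roll": 0, "fingers": 1}, {"dp": [0.085, -0.124, 0.064], "roll": 0, "fingers": 1}, {"dp": [0.107, -0.156, 0.08], "roll": 0, "fingers": 1}, {"dp": [0.129, -0.188, 0.095], "roll": 0, "fingers": 1}, {"dp": [0.15, -0.219, 0.11], "roll": 0, "fingers": 1}, {"dp": [0.171, -0.25, 0.126], "roll": 0, "fingers": 1}])

```text
time_s: 2.77
tool_pos: [0.5435, -0.3774, 0.2993]
tool_rot: [180.0, -0.0, -155.9]
wrist_force: [0.9, 0.5, -0.2]
opening: 0.0854
grasp_force: 0.0
```

```bash
python3 - <<'E'
from h import *
import pickle
d=grab('wrist','w1.png');pickle.dump(d,open('w1.pkl','wb'))
print(-np.array(d['R']).T@d['t'],np.array(d['R'])[2])
s=env.sense();print(s['tool_pos'],s['tool_rot'],s['joint_positions'])
E
```

```text
[ 0.47664432 -0.40727236  0.44160914] [ 0.26017783  0.11589178 -0.95858051]
[ 0.53772575 -0.38684165  0.29604025] [-179.84849231   -0.50869642 -156.50097084] [ 18.61176499  26.65559784  18.83172374  97.6310952   -9.28160471
  57.43250351 154.10873224]
```

View pics/w1.png

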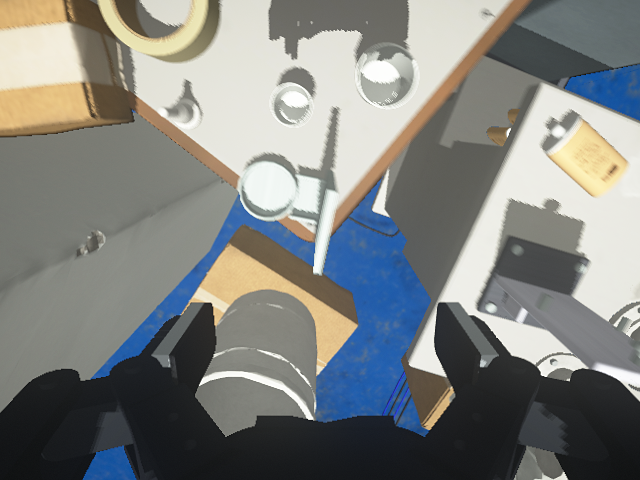

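```bash
python3 - <<'E'
from h import *
d=grab('wrist')
import pickle;pickle.dump(d,open('w1.pkl','wb'))
s=env.sense();print(s['tool_pos'],s['tool_rot'])
c=d['color'][150:290,270:370]
cv2.imwrite('pics/c1.png',cv2.resize(c,(500,700)[::1],interpolation=cv2.INTER_NEAREST)[:600,:,::-1])
for r in (165,175,190,210,230,250,265,272,278): print(r,d['color'][r,300:350].mean(1).astype(int))
E
```

```text
[ 0.53823644 -0.38349306  0.29707413] [ 179.97689063   -0.45700536 -156.54179572]
165 [229 229 230 230 229 229 230 230 230 230 229 229 229 229 229 229 229 229
 229 230 229 230 230 230 229 229 230 229 230 231 237 147 121 123 124 124
 124 124 124 124 123 122 116 215 232 230 230 229 229 229]
175 [234 232 231 230 231 233 215 225 232 232 231 230 230 230 231 230 230 229
 229 229 230 230 230 230 230 230 231 233 213 137 123 124 124 124 124 125
 124 124 122 123 123 117 213 232 230 229 229 229 229 229]
190 [238 191 119 114 127 138 206 239 242 245 244 244 245 241 247 250 249 249
 248 246 244 238 230 218 205 189 173 156 125 118 116 117 115 110 109 109
 114 116 115 115 115 115 111 142 227 232 230 229 229 230]
210 [147 188 244 243 233 244 246 243 242 243 244 245 245 242 242 245 247 245
 243 243 243 241 240 240 246 205 145 138 138 111 107 119 110 110 109 110
 106 113 247 247 245 246 246 246 246 246 248 226 229 233]
230 [233 213 234 243 246 249 249 250 239 244 242 236 228 215 203 186 169 150
 131 120 110 107 108 109 111 107 105 128 131 118 108 107 100 140 249 248
 247 247 247 247 247 248 254 179 136
[... 153 characters left out ...]
48 248 248 248 248
 248 250 254 161 102 105 106 107 106 106 107 106 104 106]
265 [ 92  92  90  88  90  97 107 114 114 111 110 108 108 107 107 109 110 110
 111 112 114 115  88  99 101  91 223 250 248 248 248 249 249 249 252 239
 137 104 107 108 108 107 107 106 106 105 105 105 105 105]
272 [ 93  92  93  93  92  91  93  93  94  93  93  92  90  87  86  86  96 102
 109 109 110 109 102  97  95 253 250 248 248 249 249 249 250 255 163 101
 109 109 109 108 106 105 106 105 106 106 105 106 106 105]
278 [ 90  90  90  91  91  93  92  93  93  94  92  93  93  95  94  93  93  93
  92  91  90  87  93 141 253 250 248 249 249 249 249 252 252 152 105 108
 108 109 110 111 109 108 106 106 106 107 106 106 105 105]
```

View pics/c1.png

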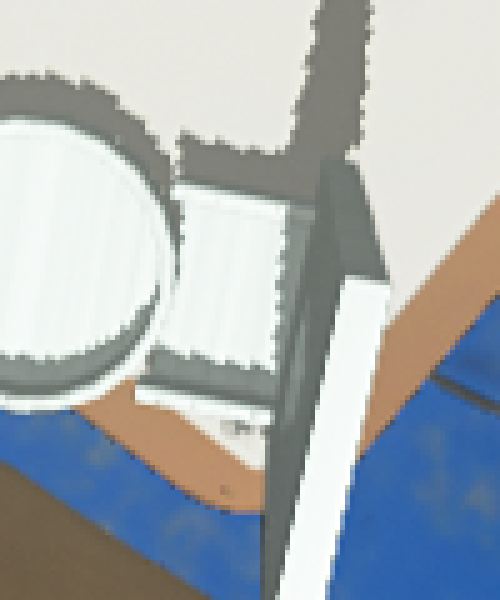

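```bash
python3 - <<'E'
from h import *
import pickle;d=pickle.load(open('w1.pkl','rb'))
m=(d['color'][195:310,295:360].min(2)>238).astype(np.uint8)
n,l,st,_=cv2.connectedComponentsWithStats(m,connectivity=4)
k=l[240-195,336-295]
ys,xs=np.nonzero(l==k);print(ys.min()+195,ys.max()+195)
P=[]
for r in range(ys.min(),ys.max()+1):
    x=xs[ys==r]
    if 7<=len(x)<=12:P.append((x.mean()+295,r+195))
P=np.array(P);print(P[0],P[-1],len(P))
W=np.array([onz(d,u,v,.145) for u,v in P])
mid=(W[0]+W[-1])/2;e=W[0]-W[-1]
print(W[0],W[-1],np.linalg.norm(e),mid)
c=np.polyfit(W[:,0],W[:,1],1);a=np.degrees(np.arctan(c[0]));print('edge angle',a,'normal',a+90,'tool yaw',a+180-360)
E
```

```text
206 287
[342.5 207. ] [326. 285.] 79
[ 0.52027631 -0.37959401  0.145     ] [ 0.58691391 -0.36489489  0.145     ] 0.06823953186462596 [ 0.55359511 -0.37224445  0.145     ]
edge angle 12.378049510300633 normal 102.37804951030063 tool yaw -167.62195048969937
```

Request:
step_arm(deltas=[{"dp": [-0.011, 0.0, 0.02], "roll": 0.1, "fingers": 1}, {"dp": [-0.011, 0.0, 0.05], "roll": 0.195, "fingers": 1}, {"dp": [-0.011, 0.0, 0.08], "roll": 0.195, "fingers": 1}, {"dp": [-0.011, 0.0, 0.1], "roll": 0.195, "fingers": 1}, {"dp": [-0.011, 0.0, 0.11], "roll": 0.195, "fingers": 1}, {"dp": [-0.011, 0.0, 0.11], "roll": 0.195, "fingers": 1}, {"dp": [-0.011, 0.0, 0.11], "roll": 0.195, "fingers": 1}])

```text
time_s: 3.45
tool_pos: [0.5546, -0.3712, 0.1905]
tool_rot: [180.0, -0.0, -167.0]
wrist_force: [0.1, -0.1, 0.3]
opening: 0.0854
grasp_force: 0.0
```

```bash
python3 - <<'E'
from h import *
d=grab('wrist','w2.png')
s=env.sense();print(s['tool_pos'],s['tool_rot'])
# top strip
m=(d['color'].min(2)>238).astype(np.uint8)
for X in ([.5535,-.3722,.145],): print(proj(d,X))
E
```

```text
[ 0.55516803 -0.37176998  0.19151853] [-1.79919906e+02  8.21730241e-02 -1.67037086e+02]
(np.float64(323.69025597113057), np.float64(266.9338691871454))
```

View pics/w2.png

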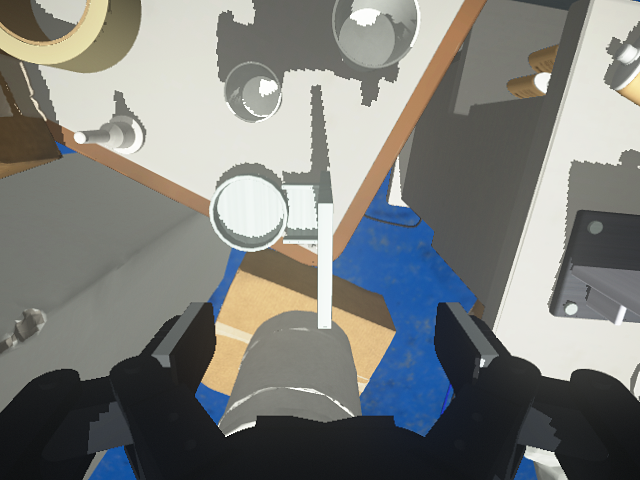

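Request:
step_arm(deltas=[{"dp": [0, 0, 0.03], "roll": 0, "fingers": 1}, {"dp": [0, 0, 0.055], "roll": 0, "fingers": 1}, {"dp": [0, 0, 0.075], "roll": 0, "fingers": 1}, {"dp": [0, 0, 0.082], "roll": 0, "fingers": 1}, {"dp": [0, 0, 0.082], "roll": 0, "fingers": 0.6}, {"dp": [0, 0, 0.082], "roll": 0, "fingers": 0}, {"dp": [0, 0, 0.082], "roll": 0, "fingers": 0}, {"dp": [0, 0, 0.082], "roll": 0, "fingers": 0}])

```text
time_s: 4.17
tool_pos: [0.5556, -0.3722, 0.1103]
tool_rot: [-179.9, 0.1, -167.0]
wrist_force: [0.4, 0.1, 0.3]
opening: 0.0388
grasp_force: 0.0
```

Request:
step_arm(deltas=[{"dp": [0, 0, 0], "roll": 0, "fingers": 0}, {"dp": [0, 0, 0], "roll": 0, "fingers": 0}, {"dp": [0, 0, 0], "roll": 0, "fingers": 0}, {"dp": [0, 0, 0], "roll": 0, "fingers": 0}, {"dp": [0, 0, 0], "roll": 0, "fingers": 0}])

```text
time_s: 4.58
tool_pos: [0.5547, -0.3715, 0.1092]
tool_rot: [-180.0, 0.0, -167.0]
wrist_force: [-0.6, 0.3, 5.3]
opening: 0.0073
grasp_force: 59.6
```

```bash
python3 - <<'E'
from h import *
import pickle;D=pickle.load(open('D.pkl','rb'));t=D['top'];g=t['color'].mean(2).astype(int)
print(g[208:228,248:296:2])
E
```

```text
[[140  70 155 149 151 134 137 131 112  96  83  73  70  73  60  72  73  71
   73  74 155 170  72 139]
 [150  72 154 151 154  84  79  70  67  68  72  71  73  74  77  76  74 109
   95  70 151 156  71 139]
 [157  75 155 151 155  66 103  89  68  69  72  72  72  74  75  74  73 147
  116  64 114 110  70 141]
 [162  82 146 153 155  64 158 128  73 103  78 105  96  71  67  70  64 129
  122 143 144  81  77 144]
 [160  91 126 150 155  62 162 140  76 140  97 145 113  83 111 141 142 155
  168 203 210 120  74 115]
 [152  95 126 151 155  66 135 108  74 146 134 179 158 155 176 200 202 207
  201 199 203 113  76  67]
 [139 103 125 150 143  91 122 140 148 167 179 204 204 206 198 194 199 200
  189 175 165  93  76  62]
 [134  93 155 169 159 157 172 208 205 185 197 195 200 194 186 163 164 159
  141 114  72  63  74  51]
 [131  92 197 195 199 196 198 201 198 190 179 166 164 154 135  93  68  55
   58  63  65  68  71  62]
 [125  93 196 195 195 186 180 171 162 150 125  91  62  57  61  63  66  66
   67  68  67  69  68  71]
 [115  85 173 165 161 144 121  81  61  57  62  62  66  63  66  69  68  67
   66  67  68  6
[... 220 characters left out ...]
11 141 102  63  65  66  66  68  66  66 121 140  82  68  66  66  66
   68  67  62  74  66  50]
 [104 154 153 140  70  67  66  66  65  66  72 132 145 108  71  67  66  66
   67  63  62  78  63  60]
 [153 152 150 154 101  68  63  66  66  64  91 138 131 102  69  66  65  63
   61  59  54  80  51  54]
 [149 149 150 151 128  73  64  65  64  64  92 101  77  64  56  57  56  51
   44  43  41  74  43  30]
 [149 149 149 151 138  73  60  67  64  60  60  48  47  48  47  39  34  33
   36  36  36  51  39  34]
 [150 151 149 150 142  74  58  56  52  43  45  38  36  40  37  37  36  37
   38  41  39  38  36  35]
 [150 151 150 151 154  72  53  35  36  37  36  35  35  36  37  38  37  37
   37  36  36  37  37  35]]
```

Request:
step_arm(deltas=[{"dp": [0, 0, -0.02], "roll": 0, "fingers": 0}, {"dp": [0, 0, -0.05], "roll": 0, "fingers": 0}, {"dp": [0, 0, -0.085], "roll": 0, "fingers": 0}, {"dp": [0, 0, -0.12], "roll": 0, "fingers": 0}, {"dp": [0, 0, -0.155], "roll": 0, "fingers": 0}, {"dp": [0, 0, -0.18], "roll": 0, "fingers": 0}, {"dp": [0, 0, -0.2], "roll": 0, "fingers": 0}, {"dp": [0, 0, -0.2], "roll": 0, "fingers": 0}])

```text
time_s: 5.25
tool_pos: [0.5561, -0.3729, 0.3127]
tool_rot: [-179.7, 0.3, -167.0]
wrist_force: [-0.1, -0.9, -1.4]
opening: 0.0075
grasp_force: 58.8
```

```bash
python3 - <<'E'
from h import *
import pickle;D=pickle.load(open('D.pkl','rb'));t=D['top'];g=t['color'].mean(2)
P=[]
for c in range(254,288):
    r=216
    col=g[:,c]; s0=int(np.argmax(col[210:222]))+210
    r=s0
    while col[r]>125:r+=1
    P.append((c,r-1+(col[r-1]-125)/(col[r-1]-col[r])))
W=np.array([onz(t,u,v,.195) for u,v in P])
c=np.polyfit(W[:,1],W[:,0],1);print(c,'res',np.std(W[:,0]-np.polyval(c,W[:,1])),'stand yaw',-np.degrees(np.arctan(c[0])))
# ends along row
for e in [(251.3,219),(290.8,214.3)]: print(onz(t,*e,.195))
th=-np.arctan(c[0]);ux=np.array([np.cos(th),np.sin(th),0])
for y in (-.085,-.088,-.091):
    f=np.array([np.polyval(c,y),y,.175])
    print(f, 'head c', proj(t,f-.015*ux), proj(D['scene'],f-.018*ux))
m=np.zeros_like(g);m[219:225,266:278]=np.clip(g[219:225,266:278]-75,0,None)
ys,xs=np.nonzero(m>10);w=m[ys,xs];print('blob',(xs*w).sum()/w.sum(),(ys*w).sum()/w.sum())
E
```

```text
[-0.13741763  0.52971316] res 0.0002963163994027835 stand yaw 7.824444624585353
[ 0.53432289 -0.03570805  0.195     ]
[ 0.54891624 -0.14032637  0.195     ]
[ 0.54139366 -0.085       0.175     ] head c (np.float64(271.22181909539995), np.float64(223.17292378924276)) (np.float64(269.82408332718717), np.float64(253.18723873317094))
[ 0.54180592 -0.088       0.175     ] head c (np.float64(272.33956428458856), np.float64(223.04270541792792)) (np.float64(270.45591794971614), np.float64(252.18688594346335))
[ 0.54221817 -0.091       0.175     ] head c (np.float64(273.4575294112119), np.float64(222.91250184987678)) (np.float64(271.0858820536733), np.float64(251.1894944384805))
blob 271.2508417508418 221.76571268237933
```

```bash
python3 - <<'E'
from h import *
d=grab('wrist','w3.png');s=env.sense();p=np.array(s['tool_pos']);print(p,s['tool_rot'])
m=(d['color'].min(2)>225).astype(np.uint8)
z=p[2]+.036
u,v=proj(d,[p[0],p[1],z]);print(u,v)
g=d['color'].mean(2).astype(int)
for c in (int(u)-3,int(u),int(u)+3): print([ (r,g[r,c]) for r in range(150,400,8)])
yaw=np.radians(s['tool_rot'][2]);tx=np.array([np.cos(yaw),np.sin(yaw),0])
print('pred ends',proj(d,p+[0,0,.036]+.036*tx),proj(d,p+[0,0,.036]-.036*tx))
E
```

```text
[ 0.55508141 -0.37195238  0.30982402] [-1.79844932e+02  1.63192382e-01 -1.67040694e+02]
328.00912778058085 353.22750507138556
[(150, np.int64(225)), (158, np.int64(227)), (166, np.int64(226)), (174, np.int64(226)), (182, np.int64(228)), (190, np.int64(115)), (198, np.int64(113)), (206, np.int64(112)), (214, np.int64(114)), (222, np.int64(112)), (230, np.int64(113)), (238, np.int64(114)), (246, np.int64(111)), (254, np.int64(110)), (262, np.int64(135)), (270, np.int64(134)), (278, np.int64(134)), (286, np.int64(133)), (294, np.int64(133)), (302, np.int64(132)), (310, np.int64(131)), (318, np.int64(131)), (326, np.int64(132)), (334, np.int64(129)), (342, np.int64(245)), (350, np.int64(245)), (358, np.int64(245)), (366, np.int64(244)), (374, np.int64(244)), (382, np.int64(243)), (390, np.int64(243)), (398, np.int64(242))]
[(150, np.int64(225)), (158, np.int64(225)), (166, np.int64(226)), (174, np.int64(226)), (182, np.int64(229)), (190, np.int64(114)), (198, np.int64(112)), (206, np.int64(112)), (214, np.int64(113)), (222, np.int64(112)), (230, np.int64(114)), (238, np.int64(111)), (246
[... 580 characters left out ...]
t64(108)), (206, np.int64(111)), (214, np.int64(111)), (222, np.int64(111)), (230, np.int64(113)), (238, np.int64(110)), (246, np.int64(111)), (254, np.int64(110)), (262, np.int64(136)), (270, np.int64(134)), (278, np.int64(133)), (286, np.int64(133)), (294, np.int64(134)), (302, np.int64(133)), (310, np.int64(132)), (318, np.int64(132)), (326, np.int64(131)), (334, np.int64(132)), (342, np.int64(246)), (350, np.int64(245)), (358, np.int64(245)), (366, np.int64(245)), (374, np.int64(244)), (382, np.int64(244)), (390, np.int64(243)), (398, np.int64(242))]
pred ends (np.float64(328.23720202555006), np.float64(251.35619743179848)) (np.float64(327.80866259878064), np.float64(438.51884261991825))
```

View pics/w3.png

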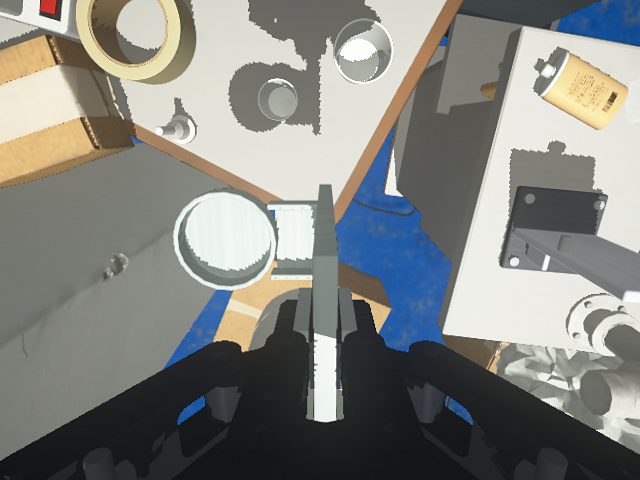

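```bash
python3 - <<'E'
from h import *
d=grab('wrist');s=env.sense();p=np.array(s['tool_pos']);print(p,s['tool_rot'])
g=d['color'].mean(2);c=g[150:420,322:328].mean(1);k=np.abs(np.diff(c));print([(i+150.5,round(k[i])) for i in np.nonzero(k>8)[0]])
yaw=np.radians(s['tool_rot'][2]);tx=np.array([np.cos(yaw),np.sin(yaw),0])
for off in (-.003,-.0015,0,.0015):
  for dz in (-.004,0,.004):
    q=p+tx*off+[0,0,dz]; print(off,dz,[round(float(proj(d,q+[0,0,h]+.036*tx)[1]),1) for h in (.036,-.109)], proj(d,q+[0,0,.036]-.036*tx)[1].round(1))
R=np.array(d['R']);t=np.array(d['t'])
E
```

```text
[ 0.55398805 -0.37087328  0.30759605] [ 1.79962986e+02 -1.70527074e-02 -1.67032369e+02]
[(np.float64(182.5), 17), (np.float64(183.5), 64), (np.float64(184.5), 38), (np.float64(255.5), 12), (np.float64(333.5), 38), (np.float64(334.5), 76)]
-0.003 -0.004 [256.5, 185.7] 437.7
-0.003 0 [260.8, 186.6] 446.4
-0.003 0.004 [265.5, 187.6] 455.6
-0.0015 -0.004 [252.0, 183.5] 434.6
-0.0015 0 [256.2, 184.4] 443.2
-0.0015 0.004 [260.7, 185.3] 452.3
0 -0.004 [247.5, 181.4] 431.3
0 0 [251.6, 182.2] 439.9
0 0.004 [255.9, 183.1] 448.9
0.0015 -0.004 [242.9, 179.2] 428.1
0.0015 0 [246.9, 180.0] 436.6
0.0015 0.004 [251.1, 180.8] 445.6
```

Request:
step_arm(deltas=[{"dp": [0, 0.02, -0.02], "roll": 0.11, "fingers": 0}, {"dp": [0, 0.055, -0.03], "roll": 0.23, "fingers": 0}, {"dp": [0, 0.09, -0.03], "roll": 0.35, "fingers": 0}, {"dp": [0, 0.125, -0.03], "roll": 0.47, "fingers": 0}, {"dp": [0, 0.16, -0.03], "roll": 0.59, "fingers": 0}, {"dp": [0, 0.195, -0.03], "roll": 0.71, "fingers": 0}, {"dp": [0.002, 0.225, -0.03], "roll": 0.83, "fingers": 0}, {"dp": [0.002, 0.245, -0.03], "roll": 0.94, "fingers": 0}])

```text
time_s: 6.02
tool_pos: [0.4944, -0.1286, 0.3351]
tool_rot: [-179.8, -0.4, 139.0]
wrist_force: [0.4, 0.2, -3.3]
opening: 0.0074
grasp_force: 59.0
```

Request:
step_arm(deltas=[{"dp": [0.005, 0.004, 0], "roll": 0.11, "fingers": 0}, {"dp": [0.012, 0.009, 0], "roll": 0.22, "fingers": 0}, {"dp": [0.019, 0.014, 0], "roll": 0.33, "fingers": 0}, {"dp": [0.025, 0.018, 0], "roll": 0.44, "fingers": 0}, {"dp": [0.03, 0.021, 0], "roll": 0.55, "fingers": 0}, {"dp": [0.03, 0.021, 0], "roll": 0.65, "fingers": 0}, {"dp": [0.03, 0.021, 0], "roll": 0.72, "fingers": 0}, {"dp": [0.03, 0.021, 0], "roll": 0.72, "fingers": 0}])

```text
time_s: 6.68
tool_pos: [0.4869, -0.0966, 0.3358]
tool_rot: [-179.7, -0.0, 97.8]
wrist_force: [1.5, 0.1, -2.2]
opening: 0.0071
grasp_force: 59.0
```

```bash
python3 - <<'E'
from h import *
s=env.sense();print(s['time_s'],s['tool_pos'],s['tool_rot'],s['joint_positions'].round(1))
p=np.array(s['tool_pos']);s_=grab('scene')['color'];t=grab('top');w=grab('wrist');s=env.sense();print(s['tool_pos'],s['tool_rot'])
f=np.array([.5417,-.0873,.175]);u=np.array([.9906,.1361,0])
print('head in wrist',proj(w,f-.018*u))
r=lambda im,x,y,ww,h:cv2.resize(im[y:y+h,x:x+ww],(400,300),interpolation=cv2.INTER_CUBIC)
a=np.hstack([r(s_,200,190,160,120),r(t['color'],220,180,120,90)])
a=np.vstack([a,np.hstack([cv2.resize(w['color'],(400,300)),np.zeros((300,400,3),np.uint8)])])
cv2.imwrite('pics/m2.png',a[:,:,::-1])
E
```

```text
6.6833 [ 0.48687592 -0.09664455  0.33584612] [-1.79717805e+02 -1.60337512e-02  9.78189480e+01] [-27.2  12.3  40.  115.3  -9.4  55.8  25.3]
[ 0.48770319 -0.09720884  0.33696291] [-1.79845271e+02 -3.29607181e-03  9.79495442e+01]
head in wrist (np.float64(371.09783764476356), np.float64(214.3575865368463))
```

View pics/m2.png

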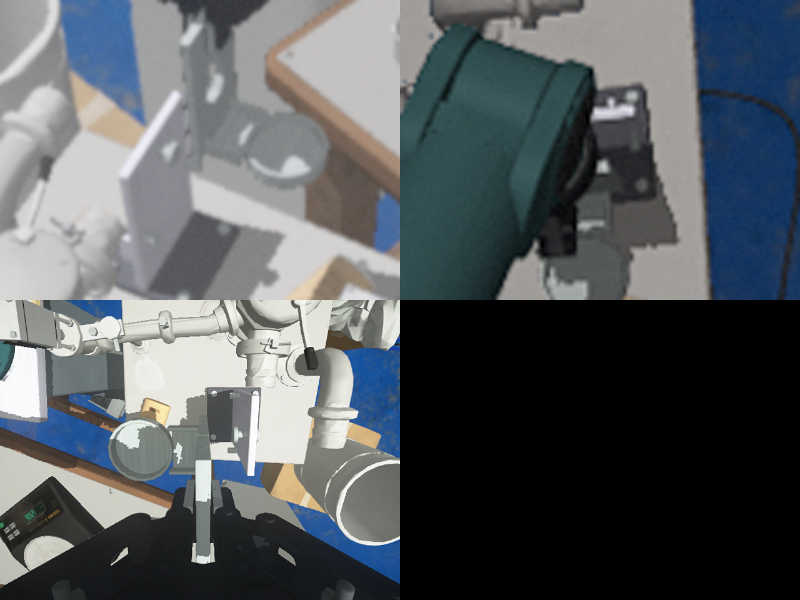

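```bash
python3 - <<'E'
from h import *
w=grab('wrist');s=env.sense();p=np.array(s['tool_pos']);print(p,s['tool_rot'])
I=w['color'];print(I[200:212:4,372:420].mean(2).astype(int))
m=(I.min(2)>200).astype(np.uint8);n,l,st,_=cv2.connectedComponentsWithStats(m[100:300,340:440],connectivity=4)
for i in np.argsort(-st[1:,4])[:4]+1: print(st[i])
k=l[210-100,392-340]
if k:
    c,_=cv2.findContours((l==k).astype(np.uint8),cv2.RETR_EXTERNAL,cv2.CHAIN_APPROX_NONE)
    q=cv2.approxPolyDP(c[0],3,True)[:,0]+[340,100]
    for a in q: print(a,onz(w,*map(float,a),.195).round(4))
yaw=np.radians(s['tool_rot'][2]);tx=np.array([np.cos(yaw),np.sin(yaw),0])
for h in (.036,-.109): print('near corner pred',proj(w,p+[0,0,h]+.036*tx))
c0=int(proj(w,p+[0,0,.036]+.036*tx)[0]);g=I.mean(2)
c=g[150:300,c0-3:c0+3].mean(1);k=np.abs(np.diff(c));print([(i+150.5,round(k[i])) for i in np.nonzero(k>7)[0]])
E
```

```text
[ 0.48792211 -0.09734629  0.33730677] [-1.79885903e+02 -3.44118287e-03  9.79213375e+01]
[[116 115 117 116 118 117 119 120 120 121 121 121 121 121 121 120 120 121
  121 120 121 122 122 122 122 123 116 157 224 250 251 252 252 252 252 253
  253 254 255 234 127 140 237 233 232 232 232 232]
 [ 96 127 172 179 179 179 179 174 126 119 122 121 122 121 122 123 122 121
  122 122 122 122 123 122 122 121 117 188 233 252 252 252 252 252 252 254
  232 255 255 150 125 176 236 233 232 232 232 232]
 [ 96 104 196 209 210 211 215 218 175 132 129 130 120 118 118 120 120 121
  120 121 120 120 122 122 123 120 130 204 239 253 252 252 251 252 252 253
  253 253 255 198 202 201 210 232 232 232 232 232]]
[  55    0   45  181 5820]
[   0    0   55   39 2072]
[  0 128  44  29 885]
[ 34 107  15  18 149]
near corner pred (np.float64(326.6328996028718), np.float64(255.19899135341205))
near corner pred (np.float64(326.473938623797), np.float64(183.2032884470335))
[(np.float64(150.5), 30), (np.float64(151.5), 64), (np.float64(211.5), 8), (np.float64(214.5), 25), (np.float64(215.5), 8), (np.float64(216.5), 21), (np.float64(254.5), 11), (np.float64(255.5), 65), (np.float64(256.5), 43)]
```

```bash
python3 - <<'E'
from h import *
w=grab('wrist');I=w['color'];g=I.mean(2).astype(int)
P=[]
for r in range(130,296):
    seg=g[r,370:425];
    i=[j for j in range(12,50) if seg[j]>195 and seg[j-3]<140 and seg[j+3]>235]
    if i:
        j=i[0];x=370+j-1+(195-seg[j-1])/(seg[j]-seg[j-1]);P.append((x,r))
P=np.array(P);W=np.array([onz(w,*q,.195) for q in P])
print(len(P),P[0],P[-1],W[0],W[-1])
c=np.polyfit(W[:,1],W[:,0],1);res=W[:,0]-np.polyval(c,W[:,1]);ok=abs(res)<.0015
c=np.polyfit(W[ok,1],W[ok,0],1);print(c,ok.sum(),-np.degrees(np.arctan(c[0])),'face x at y -.0873',np.polyval(c,-.0873))
print('rows',P[ok][0],P[ok][-1],W[ok][0],W[ok][-1])
m=(g[200:235,366:394]>150);print('\n'.join(''.join('#' if a else '.' for a in r) for r in m))
f=np.array([.5417,-.0873,.175]);u=np.array([.9906,.1361,0]);v=np.array([-.1361,.9906,0])
for a in (.012,.018): print([tuple(np.round(proj(w,f-a*u+.011*(np.cos(q)*v+np.sin(q)*np.array([0,0,1]))),1)) for q in (0,np.pi/2,np.pi,-np.pi/2)])
E
```

```text
132 [404.79310345 146.        ] [394.65555556 279.        ] [ 0.53745819 -0.03153146  0.195     ] [ 0.55015107 -0.13670726  0.195     ]
[-0.13735216  0.53103577] 129 7.820763048817927 face x at y -.0873 0.5430266129160471
rows [403.73913043 147.        ] [394.65555556 279.        ] [ 0.53682757 -0.03234766  0.195     ] [ 0.55015107 -0.13670726  0.195     ]
............................
............................
............#...............
.......######...............
.......#######..............
.......#######..............
.......#######..............
.......#######..............
........######..............
........###########.........
........###########.........
........############........
........############........
........#############.......
........############........
........##############......
........##############......
........##############......
.......##############.......
.......#############........
.......#######..............
.......#######..............
.......#######..............
.......#######..............
.......######...............
.......######...............
........#####...............
#####.......................
######......................
######......................
#######.....................
#######.....................
########....................
########....................
#########...................
[(np.float64(377.9), np.float64(200.6)), (np.float64(379.1), np.float64(216.8)), (np.float64(376.8), np.float64(226.5)), (np.float64(375.7), np.float64(210.8))]
[(np.float64(370.6), np.float64(200.6)), (np.float64(371.7), np.float64(216.7)), (np.float64(369.7), np.float64(226.4)), (np.float64(368.7), np.float64(210.7))]
```

Request:
step_arm(deltas=[{"dp": [0.001, 0, 0.02], "roll": 0, "fingers": 0}, {"dp": [0.0025, 0, 0.045], "roll": 0, "fingers": 0}, {"dp": [0.0025, 0, 0.07], "roll": 0, "fingers": 0}, {"dp": [0.0025, 0, 0.09], "roll": 0, "fingers": 0}, {"dp": [0.0025, 0, 0.105], "roll": 0, "fingers": 0}, {"dp": [0.0025, 0, 0.115], "roll": 0, "fingers": 0}, {"dp": [0.0025, 0, 0.115], "roll": 0, "fingers": 0}, {"dp": [0.0025, 0, 0.115], "roll": 0, "fingers": 0}])

```text
time_s: 7.6
tool_pos: [0.4883, -0.0952, 0.2233]
tool_rot: [-180.0, 0.0, 97.8]
wrist_force: [0.7, 0.1, -2.4]
opening: 0.0073
grasp_force: 59.0
```

```bash
python3 - <<'E'
from h import *
w=grab('wrist');d=grab('scene');s=env.sense();p=np.array(s['tool_pos']);print(p,s['tool_rot'],s['wrist_force'])
u=np.array([.9906,.1361,0]);v=np.array([-.1361,.9906,0]);f=np.array([.543,-.0872,.175])
print('u',(f-p)@u,'v',(f-p)@v,'z',p[2]-.109+.062)
r=lambda im,x,y,ww,h:cv2.resize(im[y:y+h,x:x+ww],(400,600),interpolation=cv2.INTER_CUBIC)
cv2.imwrite('pics/m3.png',np.hstack([r(d['color'],230,200,80,120),r(w['color'],280,120,160,240)])[:,:,::-1])
print(proj(d,p+[0,0,-.047]),proj(d,f-.018*u),proj(w,f-.018*u))
E
```

```text
[ 0.48919322 -0.09533528  0.22427487] [1.79877271e+02 3.01677441e-02 9.78536217e+01] [ 0.13272645  0.33134435 -2.39763684]
u 0.05440820443332814 v 0.0007357015795373116 z 0.1772748669506593
(np.float64(284.7661938692681), np.float64(256.7572057353901)) (np.float64(269.8003663825259), np.float64(252.20363337257214)) (np.float64(394.57069901220024), np.float64(264.9485924057636))
```

View pics/m3.png

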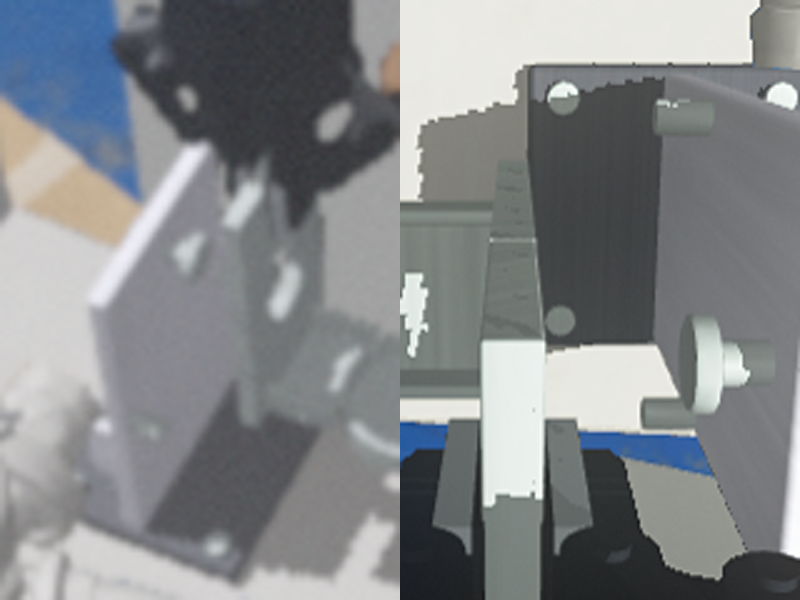

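Request:
step_arm(deltas=[{"dp": [0.0005, 0.006, 0], "roll": 0, "fingers": 0}, {"dp": [0.0005, 0.014, 0], "roll": 0, "fingers": 0}, {"dp": [0.0005, 0.022, 0], "roll": 0, "fingers": 0}, {"dp": [0.0005, 0.028, 0], "roll": 0, "fingers": 0}, {"dp": [0.0005, 0.034, 0], "roll": 0, "fingers": 0}, {"dp": [0.0005, 0.038, 0], "roll": 0, "fingers": 0}, {"dp": [0.0005, 0.038, 0], "roll": 0, "fingers": 0}])

```text
time_s: 8.28
tool_pos: [0.5273, -0.089, 0.2233]
tool_rot: [179.9, 0.0, 97.9]
wrist_force: [0.1, -0.5, -2.7]
opening: 0.0074
grasp_force: 59.1
```

Request:
step_arm(deltas=[{"dp": [0, 0.003, 0], "roll": 0, "fingers": 0}, {"dp": [0, 0.006, 0], "roll": 0, "fingers": 0}, {"dp": [0, 0.009, 0], "roll": 0, "fingers": 0}, {"dp": [0, 0.0105, 0], "roll": 0, "fingers": 0}, {"dp": [0, 0.0105, 0], "roll": 0, "fingers": 0}, {"dp": [0, 0.0105, 0], "roll": 0, "fingers": 0}])

```text
time_s: 8.78
tool_pos: [0.5362, -0.0879, 0.2233]
tool_rot: [-180.0, -0.0, 97.9]
wrist_force: [-0.7, 0.5, -2.8]
opening: 0.0073
grasp_force: 59.0
```

Request:
step_arm(deltas=[{"dp": [0, 0, 0.003], "roll": 0, "fingers": 0}, {"dp": [0, 0, 0.006], "roll": 0, "fingers": 0}, {"dp": [0, 0, 0.009], "roll": 0, "fingers": 0}, {"dp": [0, 0, 0.012], "roll": 0, "fingers": 0}, {"dp": [0, 0, 0.014], "roll": 0, "fingers": 0}, {"dp": [0, 0, 0.014], "roll": 0, "fingers": 0}])

```text
time_s: 9.28
tool_pos: [0.5357, -0.0878, 0.2087]
tool_rot: [-179.9, -0.0, 97.8]
wrist_force: [-0.0, 0.1, -2.1]
opening: 0.0072
grasp_force: 59.0
```

Request:
step_arm(deltas=[{"dp": [0, 0, 0.003], "roll": 0, "fingers": 0}, {"dp": [0, 0, 0.006], "roll": 0, "fingers": 0}, {"dp": [0, 0, 0.009], "roll": 0, "fingers": 0}, {"dp": [0, 0, 0.01], "roll": 0, "fingers": 0}, {"dp": [0, 0, 0.01], "roll": 0, "fingers": 0}])

```text
time_s: 9.7
tool_pos: [0.5359, -0.0878, 0.1989]
tool_rot: [-180.0, -0.0, 97.9]
wrist_force: [0.4, -0.1, -2.1]
opening: 0.0076
grasp_force: 59.0
```

Request:
step_arm(deltas=[{"dp": [0, 0, 0.001], "roll": 0, "fingers": 0}, {"dp": [0, 0, 0.001], "roll": 0, "fingers": 0}, {"dp": [0, 0, 0.002], "roll": 0, "fingers": 0}, {"dp": [0, 0, 0.002], "roll": 0, "fingers": 0}])

```text
time_s: 10.03
tool_pos: [0.5362, -0.0878, 0.1973]
tool_rot: [180.0, -0.0, 97.9]
wrist_force: [0.0, 0.5, -2.2]
opening: 0.0074
grasp_force: 59.0
```

Request:
step_arm(deltas=[{"dp": [0, 0, 0.001], "roll": 0, "fingers": 0}, {"dp": [0, 0, 0.001], "roll": 0, "fingers": 0}, {"dp": [0, 0, 0.0015], "roll": 0, "fingers": 0}, {"dp": [0, 0, 0.0015], "roll": 0, "fingers": 0}])

```text
time_s: 10.37
tool_pos: [0.5364, -0.0879, 0.1966]
tool_rot: [180.0, -0.0, 97.8]
wrist_force: [-2.6, 0.6, 5.2]
opening: 0.0071
grasp_force: 60.5
```

Request:
step_arm(deltas=[{"dp": [0, 0, 0], "roll": 0, "fingers": 0.2}, {"dp": [0, 0, 0], "roll": 0, "fingers": 0.4}, {"dp": [0, 0, 0], "roll": 0, "fingers": 0.4}, {"dp": [0, 0, 0], "roll": 0, "fingers": 0.4}, {"dp": [0, 0, 0], "roll": 0, "fingers": 0.4}, {"dp": [0, 0, 0], "roll": 0, "fingers": 0.4}])

```text
time_s: 10.87
tool_pos: [0.5362, -0.0879, 0.1957]
tool_rot: [-180.0, 0.0, 97.9]
wrist_force: [-0.5, 0.7, 1.0]
opening: 0.0341
grasp_force: 0.0
```

Request:
step_arm(deltas=[{"dp": [0, 0, -0.01], "roll": 0, "fingers": 0.4}, {"dp": [0, 0, -0.03], "roll": 0, "fingers": 0.4}, {"dp": [0, 0, -0.06], "roll": 0, "fingers": 0.4}, {"dp": [0, 0, -0.1], "roll": 0, "fingers": 0.4}, {"dp": [0, 0, -0.14], "roll": 0, "fingers": 0.4}, {"dp": [0, 0, -0.17], "roll": 0, "fingers": 0.4}, {"dp": [0, 0, -0.18], "roll": 0, "fingers": 1}, {"dp": [0, 0, -0.18], "roll": 0, "fingers": 1}])

```text
time_s: 11.53
tool_pos: [0.538, -0.0887, 0.3796]
tool_rot: [179.6, 0.0, 97.8]
wrist_force: [-0.2, -0.4, -0.8]
opening: 0.057
grasp_force: 0.0
```

```bash
cat > strip.py <<'E'
from h import *
w=grab('wrist');I=w['color'];g=I.mean(2).astype(int);s=env.sense();print(s['tool_pos'],s['tool_rot'])
C=np.array([.5365,-.0875,.233]);u=np.array([.9906,.1361,0]);v=np.array([-.1361,.9906,0])
for n,X in [('mid',C),('v+',C+.036*v),('v-',C-.036*v),('cup rim c',C-.066*u+[0,0,-.127])]: print(n,np.round(proj(w,X),1))
for k in (.03,.02,.01,0):
    x,y=proj(w,C+k*v);x=int(x);y=int(y);print(y,x-16,g[y,x-16:x+17])
x,y=proj(w,C);x=int(x);print([(r,int(g[r,x-2:x+3].mean())) for r in range(int(y)-70,int(y)+80,4) if 0<=r<480])
# cup rim ellipse: bright mask
c=C-.066*u+[0,0,-.127]
E
python3 strip.py
```

```text
[ 0.53657528 -0.08803467  0.37708119] [ 1.79833539e+02 -6.48956420e-03  9.78535576e+01]
mid [322.6 219.5]
v+ [322.5 173.7]
v- [322.7 262.2]
cup rim c [263.3 192.1]
181 306 [134 136 138 134 134 135 132 114 233 236 237 238 238 238 239 239 241 245
 180 140 107 107 121 125 221 253 253 252 252 253 253 252 254]
194 306 [133 135 137 134 124 120 118 104 230 236 236 238 238 239 239 239 241 246
 181 140 127 111 121 125 219 251 252 251 252 252 253 242 253]
207 306 [131 136 139 124 128 133 132 119 223 236 236 237 238 239 239 240 242 247
 181 147 136 134 134 133 223 252 252 252 252 252 252 251 253]
219 306 [ 84  82  80  81  80 104  91  72 202 235 236 237 238 239 239 239 241 246
 175 144 110 111 123 130 225 253 253 252 252 252 252 253 254]
[(149, 136), (153, 128), (157, 82), (161, 111), (165, 111), (169, 123), (173, 129), (177, 227), (181, 228), (185, 228), (189, 228), (193, 229), (197, 229), (201, 229), (205, 230), (209, 229), (213, 229), (217, 229), (221, 228), (225, 228), (229, 225), (233, 227), (237, 227), (241, 224), (245, 227), (249, 228), (253, 222), (257, 220), (261, 220), (265, 92), (269, 93), (273, 97), (277, 101), (281, 100), (285, 90), (289, 97), (293, 98), (297, 97)]
```

Request:
step_arm(deltas=[{"dp": [-0.03, -0.02, 0], "roll": -0.12, "fingers": 1}, {"dp": [-0.06, -0.04, 0], "roll": -0.24, "fingers": 1}, {"dp": [-0.09, -0.06, 0.005], "roll": -0.36, "fingers": 1}, {"dp": [-0.12, -0.08, 0.015], "roll": -0.48, "fingers": 1}, {"dp": [-0.15, -0.1, 0.03], "roll": -0.6, "fingers": 1}, {"dp": [-0.18, -0.12, 0.045], "roll": -0.72, "fingers": 1}, {"dp": [-0.21, -0.14, 0.06], "roll": -0.84, "fingers": 1}, {"dp": [-0.235, -0.155, 0.075], "roll": -0.96, "fingers": 1}])

```text
time_s: 12.25
tool_pos: [0.4158, -0.3352, 0.3019]
tool_rot: [180.0, -0.2, 150.0]
wrist_force: [1.1, -0.8, 0.3]
opening: 0.0854
grasp_force: 0.0
```

Request:
step_arm(deltas=[{"dp": [-0.003, -0.01, 0.01], "roll": -0.11, "fingers": 1}, {"dp": [-0.006, -0.02, 0.02], "roll": -0.22, "fingers": 1}, {"dp": [-0.009, -0.0275, 0.035], "roll": -0.33, "fingers": 1}, {"dp": [-0.009, -0.0275, 0.045], "roll": -0.44, "fingers": 1}, {"dp": [-0.009, -0.0275, 0.052], "roll": -0.55, "fingers": 1}, {"dp": [-0.009, -0.0275, 0.052], "roll": -0.62, "fingers": 1}, {"dp": [-0.009, -0.0275, 0.052], "roll": -0.62, "fingers": 1}])

```text
time_s: 12.83
tool_pos: [0.41, -0.3619, 0.2497]
tool_rot: [179.8, -0.3, -174.7]
wrist_force: [0.2, 0.8, -0.4]
opening: 0.0853
grasp_force: 0.0
```

```bash
python3 - <<'E'
from h import *
w=grab('wrist');I=w['color'];s=env.sense();print(s['tool_pos'],s['tool_rot'],s['joint_positions'].round(0))
import pickle;pickle.dump(w,open('w5.pkl','wb'))
X=np.array([.4107,-.3705,.061]);c=proj(w,X);print(c,[np.round(proj(w,X+d),0) for d in ([.029,0,0],[-.029,0,0],[0,.029,0],[0,-.029,0])])
g=cv2.cvtColor(I,cv2.COLOR_RGB2GRAY)
r=abs(proj(w,X+[0,.029,0])[0]-c[0])
for p2 in (30,20):
  q=cv2.HoughCircles(cv2.GaussianBlur(g,(5,5),1),cv2.HOUGH_GRADIENT,1,20,param1=100,param2=p2,minRadius=int(r*.7),maxRadius=int(r*1.3))
  if q is not None:
    for a in q[0][:8]: print(a,onz(w,float(a[0]),float(a[1]),.061).round(4))
    print()
cv2.imwrite('pics/w5.png',I[:,:,::-1])
E
```

```text
[ 0.41046317 -0.36221555  0.25038245] [ 179.82175013   -0.19869902 -174.85140316] [ 18.  21.  24. 115. -12.  47. 144.]
(np.float64(314.74526376279925), np.float64(211.92192018964744)) [array([312., 243.]), array([318., 180.]), array([347., 215.]), array([283., 209.])]
[314.5 211.5  28.9] [ 0.4103 -0.3708  0.061 ]
[ 66.5 208.5  38.2] [ 0.4278 -0.5949  0.061 ]

[314.5 211.5  28.9] [ 0.4103 -0.3708  0.061 ]
[ 66.5 208.5  38.2] [ 0.4278 -0.5949  0.061 ]
[103.5 195.5  39.3] [ 0.4128 -0.5602  0.061 ]
[607.5 318.5  39.3] [ 0.4919 -0.0706  0.061 ]
[ 82.5 222.5  40.4] [ 0.4397 -0.5814  0.061 ]
[309.5 168.5  25.7] [ 0.3726 -0.3783  0.061 ]
[233.5 264.5  22.5] [ 0.4679 -0.4422  0.061 ]
```

View pics/w5.png

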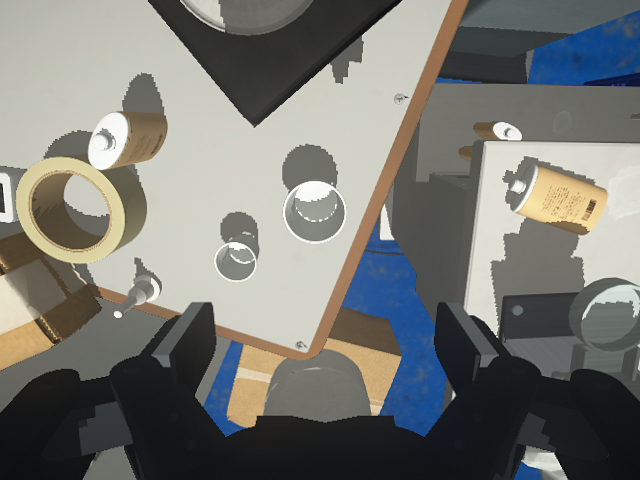

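Request:
step_arm(deltas=[{"dp": [0.0005, -0.004, 0.03], "roll": -0.046, "fingers": 1}, {"dp": [0.0008, -0.0085, 0.07], "roll": -0.046, "fingers": 1}, {"dp": [0.0008, -0.0085, 0.11], "roll": -0.046, "fingers": 1}, {"dp": [0.0008, -0.0085, 0.15], "roll": -0.046, "fingers": 1}, {"dp": [0.0008, -0.0085, 0.185], "roll": -0.046, "fingers": 1}, {"dp": [0.0008, -0.0085, 0.212], "roll": -0.046, "fingers": 1}, {"dp": [0.0008, -0.0085, 0.232], "roll": -0.046, "fingers": 1}, {"dp": [0.0008, -0.0085, 0.232], "roll": -0.046, "fingers": 1}])

```text
time_s: 13.55
tool_pos: [0.4093, -0.3694, 0.0163]
tool_rot: [179.6, -0.3, -172.2]
wrist_force: [-0.9, 0.9, 0.4]
opening: 0.0856
grasp_force: 0.0
```

Request:
step_arm(deltas=[{"dp": [0, 0, 0], "roll": 0, "fingers": 0.75}, {"dp": [0, 0, 0], "roll": 0, "fingers": 0.7}, {"dp": [0, 0, 0], "roll": 0, "fingers": 0.6}, {"dp": [0, 0, 0], "roll": 0, "fingers": 0.5}, {"dp": [0, 0, 0], "roll": 0, "fingers": 0.4}, {"dp": [0, 0, 0], "roll": 0, "fingers": 0.4}])

```text
time_s: 14.05
tool_pos: [0.4128, -0.3723, 0.0221]
tool_rot: [-179.9, 0.1, -172.1]
wrist_force: [-0.4, 0.6, 7.2]
opening: 0.055
grasp_force: 63.4
```

Request:
step_arm(deltas=[{"dp": [0, 0, -0.015], "roll": 0, "fingers": 0.4}, {"dp": [0, 0, -0.045], "roll": 0, "fingers": 0.4}, {"dp": [0, 0, -0.085], "roll": 0, "fingers": 0.4}, {"dp": [0, 0, -0.125], "roll": 0, "fingers": 0.4}, {"dp": [0, 0, -0.165], "roll": 0, "fingers": 0.4}, {"dp": [0, 0, -0.205], "roll": 0, "fingers": 0.4}, {"dp": [0, 0, -0.235], "roll": 0, "fingers": 0.4}, {"dp": [0, 0, -0.25], "roll": 0, "fingers": 0.4}])

```text
time_s: 14.72
tool_pos: [0.4132, -0.3734, 0.2757]
tool_rot: [-179.7, 0.4, -172.1]
wrist_force: [-0.0, -0.9, -0.7]
opening: 0.0548
grasp_force: 63.4
```

```bash
python3 - <<'E'
from h import *
import pickle
s=env.sense();print(s['tool_pos'],s['tool_rot'],s['opening'],s['grasp_force'],s['wrist_force'])
P=np.array([.4747,-.0966,.1055])
for n in ('w5','top','scene'):
    d=pickle.load(open('w5.pkl','rb')) if n=='w5' else grab(n)
    I=d['color'];g=cv2.cvtColor(I,cv2.COLOR_RGB2GRAY);c=proj(d,P);r=np.linalg.norm(np.array(proj(d,P+[0,.034,0]))-c);print(n,np.round(c,1),r)
    x0,y0=int(c[0]-60),int(c[1]-60);k=3
    cr=cv2.resize(g[max(y0,0):y0+120,x0:min(x0+120,640)],None,fx=k,fy=k,interpolation=cv2.INTER_CUBIC)
    q=cv2.HoughCircles(cv2.GaussianBlur(cr,(7,7),2),cv2.HOUGH_GRADIENT,1,20,param1=80,param2=15,minRadius=int(k*r*.8),maxRadius=int(k*r*1.15))
    if q is not None:
        for a in q[0][:4]: 
            p=a/k;print(p[:2]+[x0,y0],p[2],onz(d,float(p[0])+x0,float(p[1])+y0,.1055).round(4))
E
```

```text
[ 0.4132489  -0.37338039  0.27566597] [-179.67803787    0.35748587 -172.12241739] 0.05483934276193765 63.428656471378986 [-0.01828974 -0.89099646 -0.72273718]
w5 [621.7 323.3] 36.67412816425747
[611.83333206 318.16666794] 40.666668 [ 0.4706 -0.107   0.1055]
[625.5        324.83333206] 40.3 [ 0.4759 -0.0926  0.1055]
[611.5        310.83333206] 33.533333 [ 0.4638 -0.1095  0.1055]
top [276.5 244.4] 12.047299076206858
[275.5        244.83333206] 13.466667 [ 0.4735 -0.0938  0.1055]
scene [291.8 278. ] 13.524073829564397
[294.5 276.5] 14.033333 [ 0.4717 -0.1032  0.1055]
```

Request:
step_arm(deltas=[{"dp": [-0.01, 0.025, 0], "roll": 0, "fingers": 0.4}, {"dp": [-0.024, 0.062, 0], "roll": 0, "fingers": 0.4}, {"dp": [-0.038, 0.1, 0], "roll": 0, "fingers": 0.4}, {"dp": [-0.052, 0.138, 0], "roll": 0, "fingers": 0.4}, {"dp": [-0.066, 0.176, 0], "roll": 0, "fingers": 0.4}, {"dp": [-0.08, 0.214, 0], "roll": 0, "fingers": 0.4}, {"dp": [-0.092, 0.247, 0], "roll": 0, "fingers": 0.4}, {"dp": [-0.0995, 0.267, 0], "roll": 0, "fingers": 0.4}])

```text
time_s: 15.48
tool_pos: [0.4733, -0.0887, 0.2692]
tool_rot: [179.9, -0.1, -171.8]
wrist_force: [0.5, -0.9, 0.3]
opening: 0.0553
grasp_force: 63.5
```

Request:
step_arm(deltas=[{"dp": [0, 0, 0], "roll": 0, "fingers": 0.4}, {"dp": [0, 0, 0], "roll": 0, "fingers": 0.4}, {"dp": [0, 0, 0], "roll": 0, "fingers": 0.4}])

```text
time_s: 15.73
tool_pos: [0.4728, -0.0945, 0.2698]
tool_rot: [-180.0, -0.1, -172.2]
wrist_force: [-0.6, -0.7, -0.9]
opening: 0.0551
grasp_force: 63.5
```

```bash
python3 - <<'E'
from h import *
s=env.sense();p=np.array(s['tool_pos']);print(p,s['tool_rot'],s['opening'],s['grasp_force'])
d=grab('wrist');cv2.imwrite('pics/w6.png',d['color'][:,:,::-1]);g=cv2.cvtColor(d['color'],cv2.COLOR_RGB2GRAY)
for n,P,R in (('cup',np.array([.4745,-.0955,.1055]),.0325),('beaker rim',p+[0,0,.043],.029)):
    c=np.array(proj(d,P));r=np.linalg.norm(proj(d,P+[0,R,0])-c);print(n,c.round(1),r.round(1))
    q=cv2.HoughCircles(cv2.GaussianBlur(g,(5,5),1),cv2.HOUGH_GRADIENT,1,10,param1=80,param2=18,minRadius=int(r*.8),maxRadius=int(r*1.2))
    if q is not None:
        for a in sorted(q[0],key=lambda a:np.hypot(*(a[:2]-c)))[:3]: print(a,onz(d,float(a[0]),float(a[1]),P[2]).round(4))
E
```

```text
[ 0.47284574 -0.09445427  0.2697858 ] [-1.79977879e+02 -1.00671859e-01 -1.72151153e+02] 0.0551429805117481 63.46545487344315
cup [323.8 219.5] 38.6
[321.5 216.5  39.6] [ 0.4722 -0.0977  0.1055]
[333.5 286.5  45.4] [ 0.5337 -0.0787  0.1055]
[283.5 341.5  38.6] [ 0.595  -0.1168  0.1055]
beaker rim [325.1 373. ] 92.3
[320.5 369.5  90.1] [ 0.4718 -0.096   0.3128]
[331.5 376.5  91.8] [ 0.4738 -0.0923  0.3128]
[323.5 382.5 102.7] [ 0.4764 -0.0945  0.3128]
```

Request:
step_arm(deltas=[{"dp": [0, -0.002, 0.02], "roll": 0, "fingers": 0.4}, {"dp": [0, -0.002, 0.05], "roll": 0, "fingers": 0.4}, {"dp": [0, -0.002, 0.08], "roll": 0, "fingers": 0.4}, {"dp": [0, -0.002, 0.11], "roll": 0, "fingers": 0.4}, {"dp": [0, -0.002, 0.13], "roll": 0, "fingers": 0.4}, {"dp": [0, -0.002, 0.143], "roll": 0, "fingers": 0.4}, {"dp": [0, -0.002, 0.148], "roll": 0, "fingers": 0.4}, {"dp": [0, -0.002, 0.148], "roll": 0, "fingers": 0.4}])

```text
time_s: 16.45
tool_pos: [0.4729, -0.0971, 0.1215]
tool_rot: [-180.0, -0.2, -172.3]
wrist_force: [0.2, -0.0, -0.2]
opening: 0.0548
grasp_force: 63.5
```

Request:
step_arm(deltas=[{"dp": [0, 0, 0.002], "roll": 0, "fingers": 0.4}, {"dp": [0, 0, 0.004], "roll": 0, "fingers": 0.4}, {"dp": [0, 0, 0.006], "roll": 0, "fingers": 0.4}, {"dp": [0, 0, 0.008], "roll": 0, "fingers": 0.4}, {"dp": [0, 0, 0.008], "roll": 0, "fingers": 0.4}])

```text
time_s: 16.87
tool_pos: [0.4743, -0.0955, 0.1147]
tool_rot: [-180.0, 0.0, -172.1]
wrist_force: [-0.6, -0.2, -1.4]
opening: 0.0551
grasp_force: 63.5
```

Request:
step_arm(deltas=[{"dp": [0, 0, 0.001], "roll": 0, "fingers": 0.4}, {"dp": [0, 0, 0.002], "roll": 0, "fingers": 0.4}, {"dp": [0, 0, 0.003], "roll": 0, "fingers": 0.4}, {"dp": [0, 0, 0.003], "roll": 0, "fingers": 0.4}])

```text
time_s: 17.2
tool_pos: [0.4741, -0.0956, 0.1116]
tool_rot: [-180.0, 0.0, -172.1]
wrist_force: [0.2, 0.5, 1.4]
opening: 0.0548
grasp_force: 63.5
```

Request:
step_arm(deltas=[{"dp": [0, 0, 0.0005], "roll": 0, "fingers": 0.4}, {"dp": [0, 0, 0.001], "roll": 0, "fingers": 0.4}, {"dp": [0, 0, 0.001], "roll": 0, "fingers": 0.4}])

```text
time_s: 17.45
tool_pos: [0.4741, -0.0956, 0.1112]
tool_rot: [180.0, 0.0, -172.1]
wrist_force: [-1.9, 0.6, 7.6]
opening: 0.0548
grasp_force: 63.9
```

Request:
step_arm(deltas=[{"dp": [0, 0, 0], "roll": 0, "fingers": 0.68}, {"dp": [0, 0, 0], "roll": 0, "fingers": 0.75}, {"dp": [0, 0, 0], "roll": 0, "fingers": 0.85}, {"dp": [0, 0, 0], "roll": 0, "fingers": 0.95}, {"dp": [0, 0, 0], "roll": 0, "fingers": 0.95}, {"dp": [0, 0, 0], "roll": 0, "fingers": 0.95}])

```text
time_s: 17.95
tool_pos: [0.4741, -0.0956, 0.1104]
tool_rot: [-180.0, -0.0, -172.1]
wrist_force: [0.3, 0.1, 1.0]
opening: 0.0816
grasp_force: 0.0
```

Request:
step_arm(deltas=[{"dp": [0, 0, -0.01], "roll": 0, "fingers": 0.95}, {"dp": [0, 0, -0.03], "roll": 0, "fingers": 0.95}, {"dp": [0, 0, -0.06], "roll": 0, "fingers": 0.95}, {"dp": [0, 0, -0.09], "roll": 0, "fingers": 0.95}, {"dp": [0, 0, -0.12], "roll": 0, "fingers": 0.95}, {"dp": [0, 0, -0.14], "roll": 0, "fingers": 0.95}, {"dp": [0, 0, -0.15], "roll": 0, "fingers": 0.95}, {"dp": [0, 0, -0.15], "roll": 0, "fingers": 0.95}])

```text
time_s: 18.62
tool_pos: [0.4755, -0.0959, 0.2631]
tool_rot: [-180.0, 0.3, -172.1]
wrist_force: [-0.0, -0.3, -0.3]
opening: 0.0814
grasp_force: 0.0
```

```bash
python3 - <<'E'
from h import *
s=env.sense();print(s['time_s'],s['tool_pos'],s['opening'],s['wrist_force'])
d=grab('wrist');g=cv2.cvtColor(d['color'],cv2.COLOR_RGB2GRAY)
for n,P,R in (('cup',np.array([.473,-.0968,.1055]),.0325),('beaker rim',np.array([.473,-.0968,.152]),.029),('foot',np.array([.473,-.0968,.092]),.0235)):
    c=np.array(proj(d,P));r=np.linalg.norm(proj(d,P+[0,R,0])-c);print(n,c.round(1),r.round(1))
    q=cv2.HoughCircles(cv2.GaussianBlur(g,(5,5),1),cv2.HOUGH_GRADIENT,1,5,param1=80,param2=12,minRadius=int(r*.88),maxRadius=int(r*1.12))
    if q is not None:
        for a in sorted(q[0],key=lambda a:np.hypot(*(a[:2]-c)))[:3]: print(a,onz(d,float(a[0]),float(a[1]),P[2]).round(4))
# plate top strip check
u=np.array([.9906,.1361,0]);C=np.array([.5365,-.0875,.233]);x,y=map(int,proj(d,C));print(x,y,g[y-16:y+17,x])
E
```

```text
18.6167 [ 0.47554292 -0.09588295  0.26307536] 0.08135837885759968 [-0.00657131 -0.32757779 -0.3393376 ]
cup [324.7 215.2] 39.6
[322.5 216.5  43.4] [ 0.4743 -0.0984  0.1055]
[325.5 210.5  37.9] [ 0.469  -0.0967  0.1055]
[327.5 221.5  42.3] [ 0.4779 -0.0938  0.1055]
beaker rim [324.5 230.7] 41.3
[323.5 233.5  44.3] [ 0.4751 -0.0972  0.152 ]
[328.5 227.5  39.8] [ 0.4703 -0.0944  0.152 ]
[320.5 224.5  45.4] [ 0.469  -0.1002  0.152 ]
foot [324.7 211.5] 27.5
[327.5 212.5  26.1] [ 0.4735 -0.0943  0.092 ]
[317.5 221.5  29.3] [ 0.4825 -0.1017  0.092 ]
[340.5 226.5  29.4] [ 0.4842 -0.0815  0.092 ]
325 384 [ 93  91  86 133 227 235 234 235 236 236 236 236 236 238 241 221  78  74
  76  75  75  77  81  83  82  80  79  78  76  75  74  78  79]
```

Request:
step_arm(deltas=[{"dp": [0, 0, -0.02], "roll": 0, "fingers": 0.95}, {"dp": [0, 0, -0.03], "roll": 0, "fingers": 0.95}, {"dp": [0, 0, -0.03], "roll": 0, "fingers": 0.95}, {"dp": [0, 0, -0.03], "roll": 0, "fingers": 0.95}, {"dp": [0, 0, -0.03], "roll": 0, "fingers": 0.95}, {"dp": [0, 0, -0.03], "roll": 0, "fingers": 0.95}])

```text
time_s: 19.17
tool_pos: [0.4734, -0.0955, 0.2894]
tool_rot: [180.0, -0.1, -172.1]
wrist_force: [0.7, -0.2, 0.4]
opening: 0.0811
grasp_force: 0.0
```

```bash
python3 -c "
from cell import job_done
print(job_done())"
```

```text
the job is handed in; nothing more can be done
None
```

I hung the bracket on the stud, set the 58 mm beaker down in its cup, pulled the gripper clear and handed the job in at about 19 s; camera measurements and contact forces agreed with both placements, but no verdict came back.

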